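# Thread the runner weight on the bent rod and slide it to the stop

### The job

Take the brass runner weight by its square handle, thread its eye over the free end of the bent steel rod and slide it gently along the rod, round both bends, until it meets the stop ball. Press it home against the ball with a short firm push of about 8 N, to prove that the stop holds, then let go so that it hangs there on its own, right up against the ball. The rod is bent by hand, so feel your way along it and ease off whenever it pushes back and never force it past 15 N. Leave the other things on the bench where they stand.

Things in the scene. Friction and masses are not known exactly. Their poses are not given: they have to be found in the camera images.
- runner_handle (a point): Centre of the runner weight's upright square handle, 14 x 14 mm, 42 mm tall, on top of its eye; 98 mm above the foot of the brass runner, which starts standing upright on the bench (bob 38 mm diameter, 32 mm high, 12 mm neck, eye, handle; 119 mm overall, 0.3 to 0.5 kg). z is up; x is the axis of the eye; the handle's faces are square to x and y.
- runner_eye (a point): Centre of the runner's eye (ring), 64 mm above the foot, 34 mm below the centre of the handle. Bent from 7 mm round bar: bore 13 mm, outside diameter 28 mm; the rod passes through along x, either way round. y lies across the eye.
- track: The bent steel rod, 8 mm in diameter, rigid, fixed, level, its axis 160 mm above the bench. Origin: axis point at the free end (a round tip reaches 4 mm further out). x runs along the straight first leg towards the first bend, z is up. At the far end, past the stop, it sits on a post 174 mm high with an iron foot. Things under the rod before the stop are at most 40 mm high.
- first_leg (a point): Point on the rod's axis 50 mm along the first leg, axes as the rod's. The first leg is 75 to 135 mm long; then a bend to the right (to -y) of 35 to 65 degrees, a second leg of 60 to 110 mm, a bend to the left of 35 to 65 degrees, a third leg. Bend radius 25 mm. Bent by hand: lengths and bends vary in these ranges and are not measured; feel or see the true line.
- stop: The stop: a dark steel ball 28 mm in diameter, bored and clamped rigidly on the third leg, its centre (the origin, on the rod's axis) 75 to 105 mm after the second bend and 45 to 75 mm before the axis of the post. Its own axes mean nothing (it may be clamped at any turn). With the runner home its eye's centre is about 14.5 mm from the ball's centre.
- hooked_mass: brass cylindrical mass with a wire hook on top, 38 mm diameter, 90 mm high overall; origin under its centre
- slotted_weight: black cast-iron slotted disc lying flat, about 70 mm diameter, 16 mm thick; origin under its centre
- spring_scale: chrome tubular spring scale lying on the bench, 200 mm long along its x, 28 mm thick; origin under its centre
- beaker: squat green glass beaker, 76 mm diameter, 76 mm high; origin under its centre
- friction_block: plain wooden block with a small brass peg on one end, 50 x 100 x 40 mm; origin under its centre
- magnet: grey horseshoe magnet lying flat, about 75 x 56 x 16 mm; origin under its centre
Mind the look-alikes: they are no part of the job. What is shaped like the part that bears runner_handle but blue or orange is not meant.

How it is judged:
On the way, in this order (a step that is already met when the one before it is completed fails the run):
1. the eye is threaded over the free end of the rod (its centre at least 15 mm past the end, within the first leg) (x of runner_eye in the frame of track between 0.015 and 0.07 m and y of runner_eye in the frame of track between -0.008 and 0.008 m and z of runner_eye in the frame of track between -0.008 and 0.008 m), for 0.1 s.
2. the eye is round the first bend, still on the rod (y of runner_eye in the frame of track below -0.03 m and z of runner_eye in the frame of track between -0.009 and 0.009 m), for 0.1 s.
3. the runner is pressed against the stop ball with 4 to 14 N for 0.2 s (contact force between runner and stop between 4 and 14 N), for 0.2 s.
At the end, for the whole second after the job is handed in: The runner hangs on the third leg of the rod with its eye against the stop ball (gap under 5 mm), upright within 0.3 rad, still (under 0.03 m/s) and released (distance between runner_eye and stop below 0.02 m and z of runner_eye in the frame of track between -0.009 and 0.004 m and angle between runner_eye's own z axis and vertical below 0.3 rad and linear speed of runner below 0.03 m/s); the robot touches nothing.
It fails at once if anything pushes on the rod or its stop with more than 15 N (contact force between track and anything else above 15 N).
It fails at once if another thing on the bench is moved more than 30 mm (distance of any of hooked_mass, slotted_weight, spring_scale, beaker, friction_block, magnet from where it was at the start of the episode above 0.03 m).
It also fails if it takes over 72 s, if anything falls off the work surface, if the arm or the gripper's body presses on something with over 40 N, if the wrist force passes 120 N, or if a joint passes its speed limit or range.

### The arm

A 6-joint arm with a two-finger parallel gripper is mounted at the origin on the work surface. World frame = base frame: x ahead of the robot, y to its left, z up, the work surface at z = 0. Lengths are in m, angles in rad, forces in N, time in s.
With the tool pointing down it reaches from about 0.375 to 0.9 m from the base axis. Payload 3.1 kg.
Tool frame: the origin (TCP) lies on the centre line of the jaws, within the pads' length; the fingertips stand 25 mm ahead of it and the grasp point (between the pads) lies 6 mm ahead of it; z points along the fingers, y is the line along which they close (so a half turn about z gives the same grasp; the last joint's range is limited). The gripper opens to 87 mm and grips with 3 to 60 N. Pads are 19 mm wide; open, the fingers measure 117 mm over their backs; the gripper's body (75 mm by 190 mm) begins 51 mm behind the grasp point.
Start: joints at [-1.407, 0.527, 1.433, -0, 1.181, -0.178], TCP at [0.21, -0.589, 0.248] pointing down, gripper open.
Joint ranges: [-3.08, 3.08], [-0.75, 2.2], [0.22, 2.44], [-1.43, 4.57], [0, 2.65], [-2.85, 2.85]. Speed limits (rad/s): [2.79, 2.79, 3.14, 3.14, 3.14, 3.14].

### API

Orientations are given as a unit quaternion [w, x, y, z].
In Python, from station import robot gives the robot as it stands. The module is installed in compiled form; this text tells all that it offers.
- The arm moves only by the shell command python3 -m jog 'ROWS'. ROWS is JSON, a list of rows, each a list of 7 numbers: the shift along the tool's x, y, z in m, then the turn, a rotation vector about the tool's x, y, z in degrees, then the opening, from 0 (shut) to 1 (fully open). In form: [[tx, ty, tz, rx, ry, rz, grip], ...]. A call has 1 to 12 rows; each row is the pose to reach, as a shift and turn from the pose commanded when the call began, along the tool's axes at that moment; what a row does not reach only later rows make up. A row lasts 1/8 s, in which the tool goes at most 62.5 mm and 10.7 degrees, less where a joint would pass 70% of its speed; a pose out of reach is approached as far as the arm can. A call with a gripper value outside its range is refused whole. The fingers move at their own pace and stop on an object; the grip force is fixed at half the most. Time passes only in rows, so rows that repeat a pose let the fingers close. It gives the time, the measured TCP pose, the force, the opening and the grip force at its end, in the units of the state.
- robot.get_obs(): the state, without advancing time (a new reading comes with each control period).
- robot.capture(name): name is "scene" or "top"; returns a dict with "frame" (420x560x3 uint8, blue, green, red), "depth" (420x560 float32, m along the optical axis (not along the pixel's ray), 0 where there is no reading), "fx", "fy", "cx", "cy" (pixels), "rvec" (rotation vector, rad) and "tvec" (3), from world to camera coordinates, as OpenCV has them. Camera axes: x right, y down, z forward; pixel columns grow to the right and rows downward; lengths in m; the calibration is good to about 2 mm. A picture is of the moment at which its call begins.
- robot.job_done(): hands the job in; it is judged then, once.
The state is a dict: "time_s": time; "joints": joint angles; "joint_velocities": joint speeds; "joint_torque": joint torques, N m; "eef_pos": TCP position; "eef_rot": TCP orientation; "force": force on the tool from outside, world axes, zero at the start; "ft_torque": the same for the moment, N m; "finger_gap": opening from 0.0 (shut) to 1.0 (fully open); "grip_force": force on a finger pad.
Only numpy, scipy, OpenCV 4.12 (cv2) and the standard library are available. Lean on these libraries where they do the work, as an engineer would, in place of code of your own. Each camera call takes 0.05 s, during which the arm holds its last target. There are 200 camera calls.

## Working session

There is one attempt and no reset: what is moved stays moved. The work goes in short steps, Python scripts to look and compute and a shell command to move; the robot and the scene stay as the last step left them, time stands still between calls to the robot, and variables do not carry over. Pictures are saved under pics/ and viewed, at most 10 in all, crops included, and the job is handed in when it is done.

```bash
mkdir -p pics; cat > h.py <<'E'
import numpy as np,cv2,pickle
from station import robot
def snap(n,tag):
    c=robot.capture(n); cv2.imwrite(f'pics/{tag}.png',c['frame']); pickle.dump(c,open(f'{tag}.pkl','wb')); return c
def load(tag): return pickle.load(open(f'{tag}.pkl','rb'))
def P(c,u,v,d=None):
    R=cv2.Rodrigues(np.array(c['rvec'],float))[0]; t=np.array(c['tvec'],float).ravel()
    if d is None: d=c['depth'][int(v),int(u)]
    return R.T@(np.array([(u-c['cx'])/c['fx']*d,(v-c['cy'])/c['fy']*d,d])-t)
def ray(c,u,v):
    o=P(c,u,v,0.); q=P(c,u,v,1.)-o; return o,q
def atz(c,u,v,z):
    o,q=ray(c,u,v); return o+q*(z-o[2])/q[2]
def tri(*obs):
    A=np.zeros((3,3));b=np.zeros(3)
    for c,u,v in obs:
        o,q=ray(c,u,v);q=q/np.linalg.norm(q);M=np.eye(3)-np.outer(q,q);A+=M;b+=M@o
    return np.linalg.solve(A,b)
E
python3 - <<'E'
from h import *
o=robot.get_obs(); print(o)
a=snap('scene','s0');b=snap('top','t0')
for c in(a,b): print(c['fx'],c['cx'],c['cy'],P(c,0,0,0.))
E
```

```text
{'time_s': 0.0, 'joints': array([-1.40752119e+00,  5.28466143e-01,  1.43392748e+00, -4.19213232e-05,
        1.18137987e+00, -1.78495446e-01]), 'joint_velocities': array([ 5.01562783e-05,  2.04654196e-04, -1.48916522e-03, -1.61575469e-03,
       -5.48405457e-04, -1.11442273e-03]), 'joint_torque': array([ 6.37379944e-04, -4.40038669e+01, -1.76591563e+01,  6.33929973e-02,
        5.79287577e-02, -1.56319124e-04]), 'eef_pos': array([ 0.20937826, -0.5881517 ,  0.24656358]), 'eef_rot': array([-1.09053793e-03,  9.85432662e-01,  1.70062575e-01, -1.10839039e-05]), 'force': array([ 0.71480855, -0.26719786, -0.19242477]), 'ft_torque': array([0.02746072, 0.03550325, 0.07570834]), 'grip_force': 0.0, 'finger_gap': 0.9986858833642995}
536.0186565917328 281.25531378621304 202.69693388541768 [ 1.23843157 -0.4564298   1.09091954]
472.89056190962793 271.43134896752565 216.69277014505676 [ 0.41641442 -0.09244643  1.01404875]
```

View pics/s0.png

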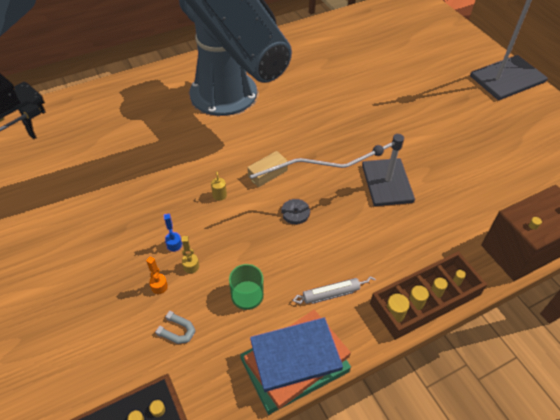

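View pics/t0.png

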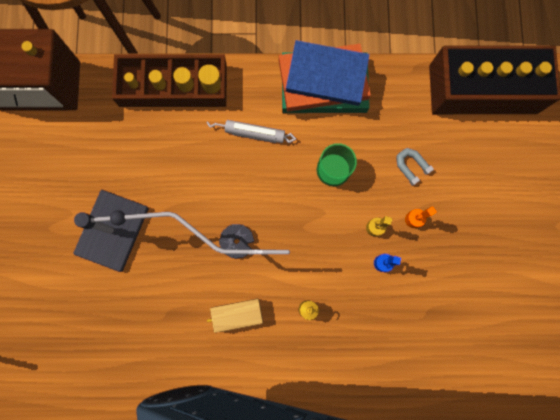

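The top picture (t0) shows the brass runner at (378,226). Its look-alikes are the blue one at (386,263), the orange one at (418,217) and the brass hooked mass at (309,311). In the scene picture (s0) they are at runner (188,250), blue (172,235), orange (157,275) and hooked mass (218,187). The rod in t0 starts at (288,252), bends near (218,250) and (170,214), has the ball at (117,217) and the post at (83,220). I choose the plain brass one with the eye and square handle, and will check it in crops.

```bash
python3 - <<'E'
from h import *
a=load('s0')['frame'];b=load('t0')['frame']
f=lambda im,x,y,w,h,s:cv2.resize(im[y:y+h,x:x+w],None,fx=s,fy=s,interpolation=cv2.INTER_CUBIC)
top=np.hstack([f(a,150,210,65,85,6.0),f(b,360,195,65,85,6.0)])
cv2.imwrite('pics/c1.png',top)
bot=np.vstack([f(b,70,195,230,70,3.4),f(a,240,125,175,70,3.4*230/175)]) if 0 else None
x=f(b,70,195,230,70,3.4); y=cv2.resize(a[125:195,240:415],(x.shape[1],int(70*x.shape[1]/175)),interpolation=cv2.INTER_CUBIC)
im=np.vstack([x,y]);print(im.shape,top.shape);cv2.imwrite('pics/c2.png',im)
E
```

```text
(550, 782, 3) (510, 780, 3)
```

View pics/c1.png

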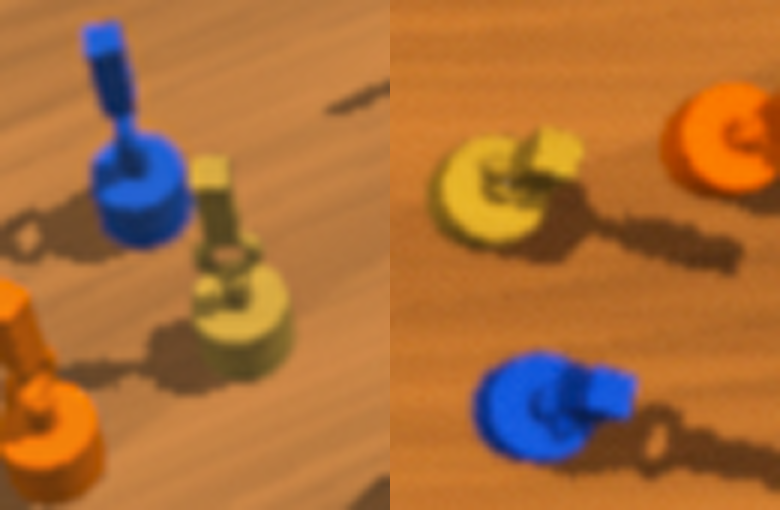

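View pics/c2.png

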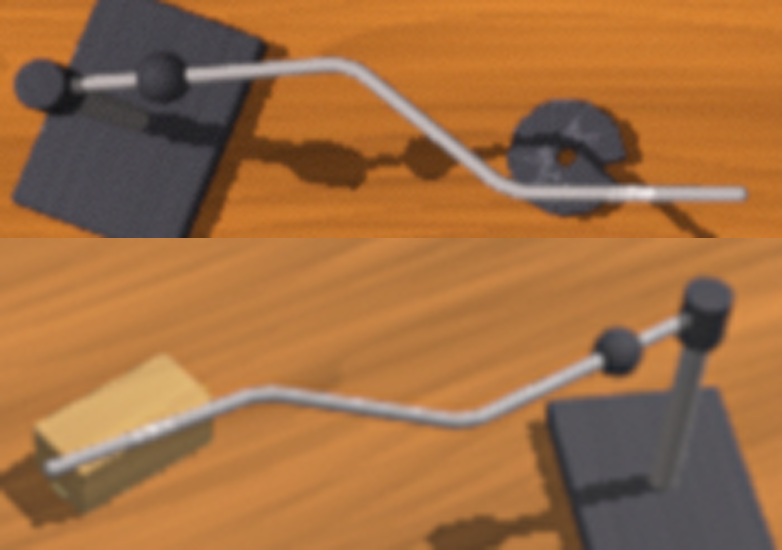

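c1 confirms the brass runner: bob, ring eye and square handle, with the handle top at scene (185.2,238.7) and top (387.7,220.5). c2 shows the rod with its tip at top (288,251.6), the ball at (117,217.3) and the post at (83,219.7). In the scene view the ball is at (378,150) and the tip at (251,176).

```bash
python3 - <<'E'
from h import *
np.set_printoptions(precision=4,suppress=True)
s,t=load('s0'),load('t0')
print('tri handle top',tri((s,185.2,238.7),(t,387.7,220.5)))
print('tri tip',tri((s,240+50/782*175,125+(466-238)/4.47),(t,287.7,251.5)))
print('tri ball',tri((s,240+618/4.47,125+(351-238)/4.47),(t,70+161/3.4,195+77/3.4)))
def cloud(c,x0,x1,y0,y1):
    v,u=np.mgrid[y0:y1,x0:x1];v=v.ravel();u=u.ravel()
    d=c['depth'][v,u];R=cv2.Rodrigues(np.array(c['rvec'],float))[0]
    X=np.c_[(u-c['cx'])/c['fx']*d,(v-c['cy'])/c['fy']*d,d]-np.ravel(c['tvec'])
    return X@R,u,v,c['frame'][v,u].astype(int)
for n,c,b in(('top',t,(360,410,205,245)),('scene',s,(170,205,228,280))):
    X,u,v,k=cloud(c,*b)
    hsv=cv2.cvtColor(c['frame'],cv2.COLOR_BGR2HSV)[v,u]
    for lo,hi in((.112,.13),(.08,.112),(.05,.075),(.027,.04)):
        m=(X[:,2]>lo)&(X[:,2]<hi)&(X[:,0]>.3)
        if n=='scene': m&=(k[:,2]>k[:,0])
        if m.sum():print(n,lo,m.sum(),X[m].mean(0),X[m].min(0),X[m].max(0))
X,u,v,k=cloud(t,70,300,195,265)
m=(X[:,2]>.15)&(X[:,2]<.185)
X=X[m];u=u[m];v=v[m]
for a in range(70,300,8):
    q=(u>=a)&(u<a+8)
    if q.any(): print(a,q.sum(),X[q].mean(0),atz(t,u[q].mean(),v[q].mean(),.16))
E
```

```text
tri handle top [ 0.5437 -0.3218  0.1142]
tri tip [ 0.4809 -0.1275  0.1597]
tri ball [0.5441 0.1836 0.1568]
top 0.112 57 [ 0.5439 -0.3204  0.1184] [ 0.5362 -0.3279  0.113 ] [ 0.5518 -0.313   0.1236]
top 0.08 45 [ 0.5419 -0.3167  0.0967] [ 0.5358 -0.3245  0.0804] [ 0.5521 -0.3123  0.1113]
top 0.05 22 [ 0.5443 -0.3152  0.0634] [ 0.5388 -0.3331  0.0501] [ 0.5496 -0.3078  0.0745]
top 0.027 189 [ 0.5432 -0.3222  0.0316] [ 0.5267 -0.3893  0.027 ] [ 0.5714 -0.302   0.0392]
scene 0.112 45 [ 0.5475 -0.3232  0.1185] [ 0.5368 -0.3312  0.1127] [ 0.5545 -0.3159  0.1235]
scene 0.08 59 [ 0.5497 -0.3241  0.0953] [ 0.4781 -0.3331  0.0802] [ 0.5553 -0.3142  0.1116]
scene 0.05 56 [ 0.5458 -0.3235  0.0618] [ 0.465  -0.3357  0.0501] [ 0.5528 -0.3114  0.0749]
scene 0.027 156 [ 0.5492 -0.3242  0.0323] [ 0.464  -0.3418  0.0272] [ 0.5653 -0.3046  0.0391]
70 38 [0.5392 0.252  0.1748] [0.5414 0.2581 0.16  ]
78 121 [0.5386 0.242  0.1739] [0.5406 0.2476 0.16  ]
86 96 [0.5378 0.2318 0.1662] [0.5387 0.2343 0.16  ]
94 37 [0.5411 0.2178 0.1636] [0.5416 0.2191 0.16  ]
102 36 [0.5422 0.2028 0.1631] [0.5427 0.2039 0.16 
[... 581 characters left out ...]
6  ]
198 46 [0.5085 0.0284 0.1633] [0.5089 0.0288 0.16  ]
206 46 [0.4969 0.0137 0.1634] [0.4973 0.0142 0.16  ]
214 41 [ 0.4868 -0.0006  0.1637] [ 0.4871 -0.0002  0.16  ]
222 38 [ 0.4822 -0.0154  0.163 ] [ 0.4825 -0.0151  0.16  ]
230 40 [ 0.482  -0.0295  0.1628] [ 0.4822 -0.0293  0.16  ]
238 39 [ 0.4819 -0.0439  0.1633] [ 0.4821 -0.0437  0.16  ]
246 39 [ 0.4818 -0.0582  0.1634] [ 0.4821 -0.0581  0.16  ]
254 35 [ 0.4813 -0.0723  0.1635] [ 0.4816 -0.0722  0.16  ]
262 32 [ 0.4808 -0.0871  0.1644] [ 0.4812 -0.0871  0.16  ]
270 32 [ 0.4809 -0.1015  0.1634] [ 0.4811 -0.1015  0.16  ]
278 32 [ 0.4808 -0.1159  0.1636] [ 0.4811 -0.116   0.16  ]
286 15 [ 0.481  -0.1265  0.1635] [ 0.4812 -0.1266  0.16  ]
```

```bash
python3 - <<'E'
from h import *
np.set_printoptions(precision=4,suppress=True)
s,t=load('s0'),load('t0')
def cl(c,x0,x1,y0,y1):
    v,u=np.mgrid[y0:y1,x0:x1];v=v.ravel();u=u.ravel()
    return np.array([P(c,a,b) for a,b in zip(u,v)]),c['frame'][v,u].astype(int)
A,ka=cl(t,360,410,205,245);B,kb=cl(s,170,205,228,280)
for n,X in(('top',A),('scene',B)):
    near=np.hypot(X[:,0]-.5445,X[:,1]+.321)<.03
    E=X[near&(X[:,2]>.05)&(X[:,2]<.074)][:,:2]
    w,V=np.linalg.eigh(np.cov(E.T));print(n,'eye',E.mean(0),w**.5,np.degrees(np.arctan2(*V[::-1,1])))
    H=X[near&(X[:,2]>.114)][:,:2]
    print('handle',cv2.minAreaRect((H*1000).astype(np.float32)),H.mean(0))
    Bt=X[near&(X[:,2]>.029)&(X[:,2]<.034)][:,:2]
    print('bob',cv2.minEnclosingCircle((Bt*1000).astype(np.float32)))
print(B[(B[:,2]>.114)&(np.hypot(B[:,0]-.5445,B[:,1]+.321)<.03)]) if 0 else None
f=lambda im,x,y,w,h,S:cv2.resize(im[y:y+h,x:x+w],None,fx=S,fy=S,interpolation=cv2.INTER_CUBIC)
cv2.imwrite('pics/c3.png',np.hstack([f(s['frame'],172,230,36,44,10),f(t['frame'],366,208,36,44,10)]))
E
```

```text
top eye [ 0.5442 -0.3153] [0.0018 0.007 ] 65.77016537267538
handle ((544.3665161132812, -320.5843811035156), (13.085372924804688, 13.95439624786377), 74.35541534423828) [ 0.5442 -0.3205]
bob ((544.0870361328125, -320.8858642578125), 18.663429260253906)
scene eye [ 0.5474 -0.323 ] [0.0018 0.0077] 73.35394803784095
handle ((545.48486328125, -322.6408996582031), (13.590984344482422, 17.18710708618164), 72.94841766357422) [ 0.5472 -0.3234]
bob ((545.96728515625, -323.4635314941406), 19.29136085510254)
```

View pics/c3.png

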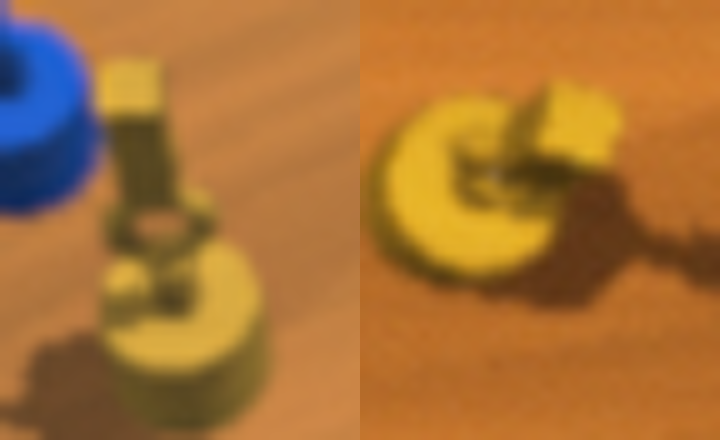

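c3 shows the handle top square to about 74°, with the ring seen nearly face-on from the scene camera. The eye axis is therefore at about -16° in the world. I'll grasp the handle across its eye-x faces.

```bash
cat >> h.py <<'E'
from scipy.spatial.transform import Rotation as Ro
def go(x,y,z,ang):
    "shift (tool axes) and turn to put TCP at x,y,z, pointing down, tool y (closing) at ang deg"
    o=robot.get_obs(); q=o['eef_rot']; R=Ro.from_quat([q[1],q[2],q[3],q[0]])
    a=np.radians(ang); Y=np.array([np.cos(a),np.sin(a),0]);Z=np.array([0,0,-1.]);X=np.cross(Y,Z)
    T=Ro.from_matrix(np.c_[X,Y,Z])
    print('shift',np.round(R.inv().apply(np.array([x,y,z])-o['eef_pos']),4),'rot',np.round(np.degrees((R.inv()*T).as_rotvec()),1))
    print('tcp',np.round(o['eef_pos'],4),'F',np.round(o['force'],2),'Y',np.round(R.as_matrix()[:,1],3),'t',round(o['time_s'],2),'grip',o['grip_force'],o['finger_gap'])
E
python3 -c "
from h import *
go(.5444,-.321,.22,-16)"
```

```text
shift [ 0.4052 -0.1394  0.0271] rot [ -0.1  -0.1 -54.4]
tcp [ 0.2094 -0.5882  0.2467] F [-0.28  0.12 -0.2 ] Y [ 0.335 -0.942 -0.002] t 0.1 grip 0.0 0.998786117604992
```

```bash
python3 -m jog '[[0.04,-0.014,0,0,0,-5,0.5],[0.1,-0.034,0,0,0,-13,0.5],[0.16,-0.055,0,0,0,-22,0.5],[0.22,-0.076,0.005,0,0,-30,0.5],[0.28,-0.096,0.01,0,0,-38,0.5],[0.34,-0.117,0.015,0,0,-46,0.5],[0.385,-0.133,0.02,0,0,-52,0.5],[0.405,-0.139,0.026,0,0,-54.4,0.5],[0.405,-0.139,0.026,0,0,-54.4,0.5],[0.405,-0.139,0.026,0,0,-54.4,0.5]]'; python3 -c "
from h import *
go(.5444,-.321,.110,-16)"
```

```text
time_s: 1.35
eef_pos: [0.5434, -0.3233, 0.2214]
eef_rot: [-0.0, 0.799, 0.601, -0.0]
force: [0.1, 0.2, 0.2]
finger_gap: 0.504
grip_force: 0.0
shift [0.0025 0.0005 0.1114] rot [-0.1  0.  -0.1]
tcp [ 0.5434 -0.3233  0.2214] F [0.07 0.22 0.16] Y [ 0.961 -0.278 -0.001] t 1.35 grip 0.0 0.5039726392624371
```

```bash
python3 -m jog '[[0.0025,0.0005,0.04,0,0,0,0.5],[0.0025,0.0005,0.08,0,0,0,0.5],[0.0025,0.0005,0.105,0,0,0,0.5],[0.0025,0.0005,0.112,0,0,0,0.5],[0.0025,0.0005,0.112,0,0,0,0.5],[0.0025,0.0005,0.112,0,0,0,0],[0.0025,0.0005,0.112,0,0,0,0],[0.0025,0.0005,0.112,0,0,0,0],[0.0025,0.0005,0.112,0,0,0,0],[0.0025,0.0005,0.112,0,0,0,0]]'
```

```text
time_s: 2.6
eef_pos: [0.5458, -0.3199, 0.11]
eef_rot: [0.0, 0.799, 0.602, 0.0]
force: [-0.2, -0.3, 2.9]
finger_gap: 0.155
grip_force: 30.0
```

```bash
python3 -m jog '[[0,0,-0.03,0,0,0,0],[0,0,-0.07,0,0,0,0],[0,0,-0.097,0,0,0,0],[0,0,-0.097,0,0,0,0],[0,0,-0.097,0,0,0,0]]'; python3 -c "
from h import *
go(.4810,-.175,.206,-90.7)"
```

```text
time_s: 3.22
eef_pos: [0.5446, -0.3189, 0.2046]
eef_rot: [-0.002, 0.799, 0.602, -0.0]
force: [0.2, 0.4, -4.1]
finger_gap: 0.155
grip_force: 30.0
shift [ 0.1208 -0.1008 -0.0008] rot [-0.2  0.1 74.7]
tcp [ 0.5446 -0.3189  0.2046] F [ 0.24  0.42 -4.08] Y [ 0.961 -0.276 -0.003] t 3.23 grip 29.988849079236388 0.15514040303525786
```

```bash
python3 -m jog '[[0.01,-0.008,-0.001,0,0,8,0],[0.03,-0.024,-0.001,0,0,18,0],[0.05,-0.04,-0.001,0,0,28,0],[0.07,-0.057,-0.001,0,0,38,0],[0.09,-0.074,-0.001,0,0,48,0],[0.105,-0.088,-0.001,0,0,58,0],[0.115,-0.097,-0.001,0,0,68,0],[0.121,-0.101,-0.001,0,0,74.7,0],[0.121,-0.101,-0.001,0,0,74.7,0],[0.121,-0.101,-0.001,0,0,74.7,0],[0.121,-0.101,-0.001,0,0,74.7,0]]'; python3 - <<'E'
from h import *
go(.4810,-.175,.206,-90.7)
s,t=snap('scene','s1'),snap('top','t1')
f=lambda im,x,y,w,h,S:cv2.resize(im[y:y+h,x:x+w],None,fx=S,fy=S,interpolation=cv2.INTER_CUBIC)
def px(c,p): 
    return cv2.projectPoints(np.array([p]),np.array(c['rvec'],float),np.array(c['tvec'],float),np.array([[c['fx'],0,c['cx']],[0,c['fy'],c['cy']],[0,0,1]]),None)[0].ravel()
e=[.481,-.15,.16]
print(px(s,e),px(t,e))
a,b=px(s,e).astype(int),px(t,e).astype(int)
print(a-[40,50],b-[40,50])
cv2.imwrite('pics/c4.png',np.hstack([f(s['frame'],a[0]-40,a[1]-50,80,100,5),f(t['frame'],b[0]-40,b[1]-50,80,100,5)]))
E
```

```text
time_s: 4.6
eef_pos: [0.482, -0.176, 0.2072]
eef_rot: [-0.0, 1.0, -0.006, -0.0]
force: [-0.4, -0.3, -2.8]
finger_gap: 0.152
grip_force: 30.0
shift [-0.001  -0.001   0.0012] rot [-0.  0.  0.]
tcp [ 0.482  -0.176   0.2072] F [-0.4  -0.32 -2.8 ] Y [-0.012 -1.    -0.   ] t 4.6 grip 29.988743662834167 0.15181175730159124
[242.55776962 179.26258696] [300.32469562 251.48762478]
[202 129] [260 201]
```

View pics/c4.png

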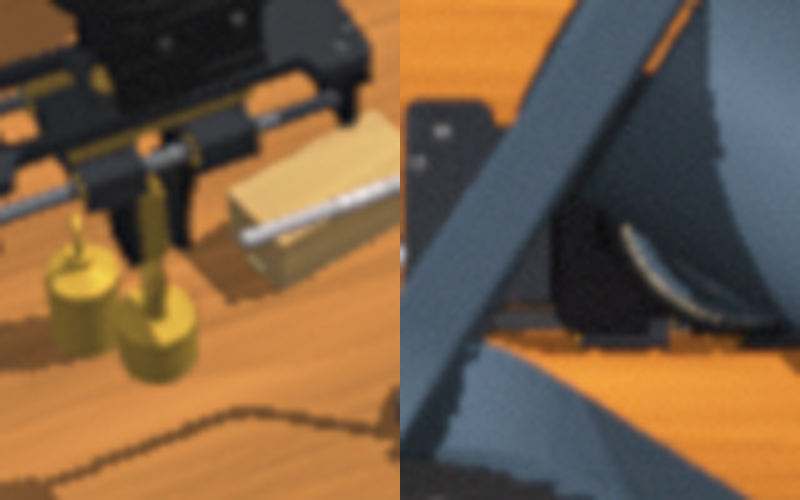

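In c4 the runner is held upright beside the rod tip: bob at scene (234,195), tip at (251,176). The arm hides the eye in the top view. I'll compare the bob and the rod within the scene camera's depth alone.

```bash
cat >> h.py <<'E'
def cl(c,x0,x1,y0,y1):
    v,u=np.mgrid[y0:y1,x0:x1];v=v.ravel();u=u.ravel()
    d=c['depth'][v,u];R=cv2.Rodrigues(np.array(c['rvec'],float))[0]
    X=np.c_[(u-c['cx'])/c['fx']*d,(v-c['cy'])/c['fy']*d,d]-np.ravel(c['tvec'])
    return X@R,c['frame'][v,u].astype(int)
E
python3 - <<'E'
from h import *
np.set_printoptions(precision=4,suppress=True)
s0,s=load('s0'),load('s1')
X,k=cl(s,215,250,155,210)
n=(np.hypot(X[:,0]-.482,X[:,1]+.176)<.03)
for z in np.arange(.09,.215,.005):
    m=n&(X[:,2]>z)&(X[:,2]<=z+.005)
    if m.sum()>2: print(round(z,3),m.sum(),X[m].mean(0),X[m].min(0)[:2],X[m].max(0)[:2])
m=n&(X[:,2]>.09)&(X[:,2]<.135)
from scipy.optimize import least_squares
Q=X[m&(X[:,2]<X[m][:,2].max()-.006)]
r=least_squares(lambda p:np.hypot(Q[:,0]-p[0],Q[:,1]-p[1])-.019,[.482,-.176],loss='soft_l1',f_scale=.001);print('bob axis',r.x,len(Q),np.abs(r.fun).mean())
def rod(c,box):
    X,k=cl(c,*box);m=(X[:,2]>.150)&(X[:,2]<.18)&(X[:,1]<.0);X=X[m&(abs(X[:,0]-.482)<.02)]
    for y in np.arange(-.13,-.02,.02):
        q=X[(X[:,1]>y)&(X[:,1]<y+.02)]
        if len(q)>3:
            r=least_squares(lambda p:np.hypot(q[:,0]-p[0],q[:,2]-p[1])-.004,[.48,.16],loss='soft_l1',f_scale=.001);print('rod',y,r.x,len(q),np.abs(r.fun).mean())
    print('end',X[:,1].min())
rod(s0,(240,320,140,190));rod(load('t0'),(220,300,240,262))
E
```

```text
0.095 9 [ 0.4913 -0.1823  0.0982] [ 0.4839 -0.1924] [ 0.4968 -0.1691]
0.1 14 [ 0.4938 -0.1797  0.1021] [ 0.4824 -0.1941] [ 0.498  -0.1619]
0.105 19 [ 0.4934 -0.1801  0.1078] [ 0.4804 -0.1953] [ 0.4978 -0.1617]
0.11 23 [ 0.4924 -0.1812  0.1123] [ 0.4788 -0.1945] [ 0.4987 -0.1608]
0.115 28 [ 0.4923 -0.1804  0.1176] [ 0.4687 -0.1944] [ 0.4997 -0.1607]
0.12 22 [ 0.492  -0.1789  0.1228] [ 0.4805 -0.1942] [ 0.4998 -0.1572]
0.125 85 [ 0.4833 -0.1773  0.1282] [ 0.4617 -0.1944] [ 0.5    -0.1589]
0.13 48 [ 0.4834 -0.1771  0.1315] [ 0.4651 -0.1929] [ 0.4975 -0.1586]
0.135 9 [ 0.4829 -0.1768  0.1374] [ 0.4809 -0.1815] [ 0.4849 -0.1708]
0.14 8 [ 0.4818 -0.1766  0.1427] [ 0.4759 -0.1808] [ 0.4854 -0.1704]
0.145 5 [ 0.4809 -0.1775  0.1465] [ 0.4758 -0.1802] [ 0.4847 -0.174 ]
0.15 7 [ 0.4807 -0.1788  0.1527] [ 0.4756 -0.1806] [ 0.4849 -0.1772]
0.155 7 [ 0.4815 -0.1778  0.1576] [ 0.4727 -0.1789] [ 0.4913 -0.1764]
0.16 6 [ 0.4903 -0.176   0.1632] [ 0.4868 -0.1789] [ 0.4934 -0.174 ]
0.165 6 [ 0.4893 -0.1762  0.1675] [ 0.4854 -0.1788] [ 0.4923 -0.1735]
0.17 9 [ 0.4862 -0.1759  0.1724] [ 0.4833 -0.1795] 
[... 682 characters left out ...]
4
rod -0.11 [0.4848 0.1627] 29 0.001022840673373883
rod -0.09 [0.483  0.1608] 27 0.0012344139828211987
rod -0.06999999999999999 [0.4829 0.1613] 28 0.0009641697037755194
rod -0.04999999999999999 [0.4832 0.1602] 27 0.0012993043005182056
rod -0.029999999999999985 [0.485  0.1603] 27 0.001178371548686762
end -0.1319487689175732
rod -0.13 [0.4819 0.1607] 43 0.0009314954106163274
rod -0.11 [0.4817 0.1608] 44 0.0009453674949152371
rod -0.09 [0.4818 0.1609] 47 0.000849229246242687
rod -0.06999999999999999 [0.4818 0.1607] 56 0.0006719959464627544
rod -0.04999999999999999 [0.4819 0.1605] 54 0.0007092138103505582
rod -0.029999999999999985 [0.4823 0.1599] 54 0.0006436328134892126
end -0.12946260898668557
```

```bash
python3 - <<'E'
from h import *
X,k=cl(load('s1'),215,250,155,210)
n=(np.hypot(X[:,0]-.482,X[:,1]+.176)<.03)&(X[:,2]>.1265)&(X[:,2]<.134)
print(cv2.minEnclosingCircle((X[n][:,:2]*1000).astype(np.float32)),X[n].mean(0))
E
python3 -m jog '[[0.001,-0.02,0.0005,0,0,0,0],[0.0013,-0.035,0.0005,0,0,0,0],[0.0013,-0.038,0.0005,0,0,0,0],[0.0013,-0.038,0.0005,0,0,0,0],[0.0013,-0.038,0.0005,0,0,0,0]]';python3 -c "
from h import *
go(.4832,-.100,.2065,-90.7)
snap('scene','s2')"
python3 - <<'E'
from h import *
c=load('s2')['frame'];cv2.imwrite('pics/c5.png',cv2.resize(c[130:210,210:290],None,fx=7,fy=7,interpolation=cv2.INTER_CUBIC))
E
```

```text
((481.0540771484375, -177.12158203125), 19.621280670166016) [ 0.48287612 -0.17750816  0.1296107 ]
time_s: 5.32
eef_pos: [0.484, -0.138, 0.2072]
eef_rot: [0.0, 1.0, -0.006, 0.0]
force: [-0.3, 0.2, -3.2]
finger_gap: 0.157
grip_force: 30.0
shift [-0.0013 -0.038   0.0007] rot [ 0. -0. -0.]
tcp [ 0.484  -0.138   0.2072] F [-0.26  0.2  -3.22] Y [-0.012 -1.     0.001] t 5.33 grip 29.988861568272114 0.15698166258647203
```

View pics/c5.png

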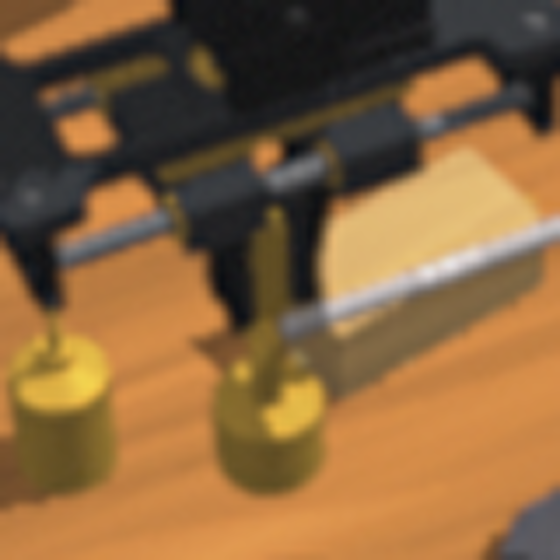

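In c5 the ring sits right at the rod's tip, around scene (250,177), and is in line with it. Now the guarded advance.

```bash
python3 -m jog '[[-0.0005,-0.003,0.0002,0,0,0,0],[-0.0005,-0.005,0.0002,0,0,0,0],[-0.0005,-0.006,0.0002,0,0,0,0],[-0.0005,-0.007,0.0002,0,0,0,0],[-0.0005,-0.007,0.0002,0,0,0,0]]'
```

```text
time_s: 6.0
eef_pos: [0.4834, -0.1306, 0.2069]
eef_rot: [0.0, 1.0, -0.006, 0.0]
force: [0.3, 0.1, -3.0]
finger_gap: 0.158
grip_force: 30.0
```

No contact; the ring's front is past the tip. Carry on.

```bash
python3 -m jog '[[0,-0.002,0,0,0,0,0],[0,-0.004,0,0,0,0,0],[0,-0.006,0,0,0,0,0],[0,-0.008,0,0,0,0,0],[0,-0.010,0,0,0,0,0],[0,-0.012,0,0,0,0,0],[0,-0.012,0,0,0,0,0]]'
```

```text
time_s: 6.88
eef_pos: [0.4834, -0.1185, 0.2068]
eef_rot: [-0.0, 1.0, -0.006, -0.0]
force: [0.2, 0.7, -3.7]
finger_gap: 0.159
grip_force: 30.0
```

```bash
python3 -m jog '[[0,-0.004,0,0,0,0,0],[0,-0.008,0,0,0,0,0],[0,-0.012,0,0,0,0,0],[0,-0.016,0,0,0,0,0],[0,-0.020,0,0,0,0,0],[0,-0.020,0,0,0,0,0],[0,-0.020,0,0,0,0,0]]'
```

```text
time_s: 7.75
eef_pos: [0.4838, -0.0987, 0.2069]
eef_rot: [0.0, 1.0, -0.006, 0.0]
force: [-0.1, -0.9, -3.9]
finger_gap: 0.158
grip_force: 30.0
```

```bash
python3 - <<'E'
from h import *
c=snap('scene','s3')['frame'];cv2.imwrite('pics/c6.png',cv2.resize(c[120:200,225:305],None,fx=7,fy=7,interpolation=cv2.INTER_CUBIC))
E
```

```text
(no output)
```

View pics/c6.png

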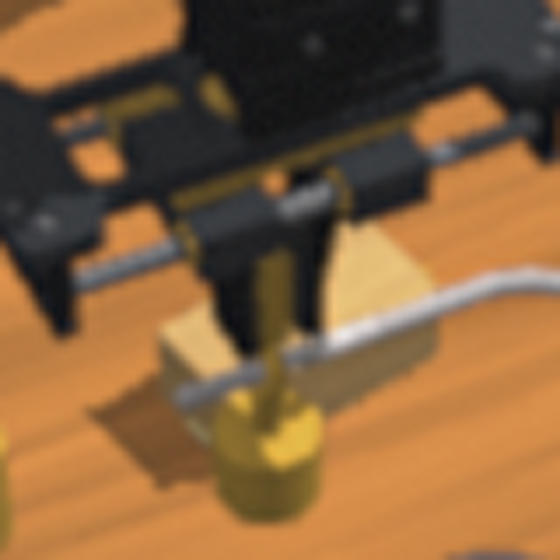

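c6 shows the eye threaded on the first leg, at scene (264,171). Next I'll work out the TCP path along the rod.

```bash
cat >> h.py <<'E'
def path(off=.00145,zt=.2067,step=.004,n=12,sh=(0,0)):
    V=np.array([[.4815,-.1255],[.4825,-.0044],[.5517,.0818],[.5438,.183]])+np.array(sh)
    d=np.diff(V,axis=0);L=np.linalg.norm(d,axis=1);d/=L[:,None]
    pts=[V[0]]
    for i in(1,2):
        a=np.arccos(d[i-1]@d[i]);T=.025*np.tan(a/2);A=V[i]-d[i-1]*T;s=np.sign(np.cross(d[i-1],d[i]))
        C=A+s*.025*np.array([-d[i-1][1],d[i-1][0]])
        for f in np.linspace(0,1,30):
            g=s*a*f;M=np.array([[np.cos(g),-np.sin(g)],[np.sin(g),np.cos(g)]]);pts.append(C+M@(A-C))
    pts=np.array(pts+[V[3]]);S=np.r_[0,np.cumsum(np.linalg.norm(np.diff(pts,axis=0),axis=1))]
    f=lambda s:np.array([np.interp(s,S,pts[:,0]),np.interp(s,S,pts[:,1])])
    o=robot.get_obs();q=o['eef_rot'];R=Ro.from_quat([q[1],q[2],q[3],q[0]]);p=o['eef_pos']
    X=R.as_matrix()[:2,0];e=p[:2]-off*X
    ss=np.arange(0,S[-1],.0005);D=[np.linalg.norm(f(s)-e) for s in ss];s0=ss[np.argmin(D)]
    print('eye',e.round(4),'s0',round(s0,4),'dist',round(min(D),4),'to ball centre',round(S[-1]-s0,4),'z',p[2].round(4),'F',o['force'].round(2),'t',round(o['time_s'],2))
    for k in range(1,n+1):
        s=s0+k*step
        if s>S[-1]:break
        t=f(s+.004)-f(s-.004);t/=np.linalg.norm(t);Y=np.r_[-t,0];Z=np.array([0,0,-1.]);XX=np.cross(Y,Z)
        tg=np.r_[f(s)+off*XX[:2],zt];r=(R.inv()*Ro.from_matrix(np.c_[XX,Y,Z])).as_rotvec()
        print(k,np.round(R.inv().apply(tg-p),4),np.round(np.degrees(r[2]),1),f(s).round(4))
E
python3 -c "
from h import *
path()" 2>/dev/null
```

```text
eye [ 0.4824 -0.0988] s0 0.0265 dist 0.0007 to ball centre 0.3051 z 0.2069 F [ 0.44 -0.14 -3.03] t 7.8
1 [-0.0007 -0.0038  0.0002] -0.2 [ 0.4818 -0.095 ]
2 [-0.0007 -0.0078  0.0002] -0.2 [ 0.4818 -0.091 ]
3 [-0.0007 -0.0118  0.0002] -0.2 [ 0.4818 -0.087 ]
4 [-0.0007 -0.0158  0.0002] -0.2 [ 0.4819 -0.083 ]
5 [-0.0007 -0.0198  0.0002] -0.2 [ 0.4819 -0.079 ]
6 [-0.0007 -0.0238  0.0002] -0.2 [ 0.4819 -0.075 ]
7 [-0.0008 -0.0278  0.0002] -0.2 [ 0.482 -0.071]
8 [-0.0008 -0.0318  0.0002] -0.2 [ 0.482 -0.067]
9 [-0.0008 -0.0358  0.0002] -0.2 [ 0.482 -0.063]
10 [-0.0008 -0.0398  0.0002] -0.2 [ 0.482 -0.059]
11 [-0.0008 -0.0438  0.0002] -0.2 [ 0.4821 -0.055 ]
12 [-0.0008 -0.0478  0.0002] -0.2 [ 0.4821 -0.051 ]
```

```bash
python3 -m jog '[[-0.0003,-0.004,0,0,0,0,0],[-0.0004,-0.009,0,0,0,0,0],[-0.0004,-0.014,0,0,0,0,0],[-0.0004,-0.019,0,0,0,0,0],[-0.0004,-0.024,0,0,0,0,0],[-0.0004,-0.029,0,0,0,0,0],[-0.0004,-0.034,0,0,0,0,0],[-0.0004,-0.039,0,0,0,0,0],[-0.0004,-0.044,0,0,0,0,0],[-0.0004,-0.048,0,0,0,0,0],[-0.0004,-0.048,0,0,0,0,0]]'; python3 -c "
from h import *
path(step=.005)" 2>/dev/null
```

```text
time_s: 9.18
eef_pos: [0.4839, -0.0504, 0.2068]
eef_rot: [-0.0, 1.0, -0.006, -0.0]
force: [0.6, -0.2, -3.7]
finger_gap: 0.156
grip_force: 30.0
eye [ 0.4824 -0.0504] s0 0.075 dist 0.0003 to ball centre 0.2566 z 0.2068 F [ 0.63 -0.2  -3.67] t 9.18
1 [-0.0003 -0.0049  0.0001] -0.2 [ 0.4822 -0.0455]
2 [-0.0003 -0.0099  0.0001] -0.2 [ 0.4822 -0.0405]
3 [-0.0003 -0.0149  0.0001] -0.2 [ 0.4822 -0.0355]
4 [-0.0004 -0.0199  0.0001] -0.2 [ 0.4823 -0.0305]
5 [-0.0004 -0.0249  0.0001] -0.2 [ 0.4823 -0.0255]
6 [-0.0004 -0.0299  0.0001] -0.2 [ 0.4824 -0.0205]
7 [-0.0004 -0.0349  0.0001] 0.1 [ 0.4824 -0.0155]
8 [-0.0003 -0.0397  0.0001] 6.0 [ 0.4826 -0.0105]
9 [ 0.0006 -0.0443  0.0001] 17.1 [ 0.4836 -0.0056]
10 [ 0.0024 -0.0487  0.0001] 28.6 [ 0.4856 -0.0011]
11 [ 0.0051 -0.0526  0.0001] 36.7 [0.4885 0.003 ]
12 [ 0.0082 -0.0565  0.0001] 38.1 [0.4916 0.0069]
```

```bash
python3 -m jog '[[-0.0003,-0.005,0,0,0,0,0],[-0.0003,-0.010,0,0,0,0,0],[-0.0003,-0.015,0,0,0,0,0],[-0.0003,-0.020,0,0,0,0,0],[-0.0003,-0.025,0,0,0,0,0],[-0.0003,-0.030,0,0,0,0,0],[-0.0003,-0.035,0,0,0,0,0],[-0.0003,-0.0375,0,0,0,3,0],[-0.0003,-0.0397,0,0,0,6,0],[-0.0003,-0.0397,0,0,0,6,0]]'; python3 -c "
from h import *
path(step=.003)" 2>/dev/null
```

```text
time_s: 10.42
eef_pos: [0.4848, -0.0109, 0.207]
eef_rot: [0.0, 0.998, -0.058, 0.001]
force: [0.8, 0.3, -4.3]
finger_gap: 0.156
grip_force: 30.0
eye [ 0.4834 -0.0107] s0 0.115 dist 0.0008 to ball centre 0.2166 z 0.207 F [ 0.82  0.34 -4.33] t 10.43
1 [-0.0006 -0.0029  0.0003] 6.6 [ 0.4831 -0.0076]
2 [-0.0001 -0.0057  0.0003] 13.5 [ 0.484  -0.0047]
3 [ 0.0007 -0.0084  0.0003] 20.3 [ 0.4852 -0.0019]
4 [ 0.0018 -0.011   0.0003] 26.7 [0.4867 0.0006]
5 [ 0.0033 -0.0135  0.0003] 30.7 [0.4885 0.003 ]
6 [ 0.0049 -0.016   0.0003] 32.1 [0.4904 0.0054]
7 [ 0.0065 -0.0186  0.0003] 32.1 [0.4922 0.0077]
8 [ 0.008  -0.0211  0.0003] 32.1 [0.4941 0.0101]
9 [ 0.0096 -0.0236  0.0003] 32.1 [0.496  0.0124]
10 [ 0.0112 -0.0262  0.0003] 32.1 [0.4979 0.0147]
11 [ 0.0128 -0.0287  0.0003] 32.1 [0.4997 0.0171]
12 [ 0.0144 -0.0313  0.0003] 32.1 [0.5016 0.0194]
```

```bash
python3 -m jog '[[-0.0006,-0.0029,0.0002,0,0,6.6,0],[-0.0001,-0.0057,0.0002,0,0,13.5,0],[0.0007,-0.0084,0.0002,0,0,20.3,0],[0.0018,-0.011,0.0002,0,0,26.7,0],[0.0033,-0.0135,0.0002,0,0,30.7,0],[0.0049,-0.016,0.0002,0,0,32.1,0],[0.0049,-0.016,0.0002,0,0,32.1,0]]'; python3 -c "
from h import *
path(step=.004)" 2>/dev/null
```

```text
time_s: 11.3
eef_pos: [0.4919, 0.0042, 0.2068]
eef_rot: [-0.0, 0.943, -0.332, 0.001]
force: [2.0, -2.0, -5.3]
finger_gap: 0.152
grip_force: 30.0
eye [0.4907 0.0051] s0 0.133 dist 0.0005 to ball centre 0.1986 z 0.2068 F [ 1.97 -1.95 -5.34] t 11.3
1 [-0.0005 -0.004   0.0001] -0.0 [0.4929 0.0085]
2 [-0.0005 -0.008   0.0001] -0.0 [0.4954 0.0116]
3 [-0.0005 -0.012   0.0001] -0.0 [0.4979 0.0147]
4 [-0.0005 -0.016   0.0001] -0.0 [0.5004 0.0179]
5 [-0.0005 -0.02    0.0001] -0.0 [0.5029 0.021 ]
6 [-0.0005 -0.024   0.0001] -0.0 [0.5054 0.0241]
7 [-0.0005 -0.028   0.0001] -0.0 [0.5079 0.0272]
8 [-0.0005 -0.032   0.0001] -0.0 [0.5104 0.0303]
9 [-0.0005 -0.036   0.0001] -0.0 [0.5129 0.0335]
10 [-0.0005 -0.04    0.0001] -0.0 [0.5154 0.0366]
11 [-0.0005 -0.044   0.0001] -0.0 [0.5179 0.0397]
12 [-0.0005 -0.048   0.0001] -0.0 [0.5204 0.0428]
```

Light push to the right; I ease +x.

```bash
python3 -m jog '[[0.0007,-0.002,-0.0003,0,0,0,0],[0.001,-0.005,-0.0003,0,0,0,0],[0.001,-0.009,-0.0003,0,0,0,0],[0.001,-0.009,-0.0003,0,0,0,0]]'; python3 -c "
from h import *
path(step=.004,n=1)" 2>/dev/null
```

```text
time_s: 11.8
eef_pos: [0.4979, 0.0113, 0.207]
eef_rot: [-0.001, 0.943, -0.332, 0.0]
force: [2.9, 0.5, -6.5]
finger_gap: 0.155
grip_force: 30.0
eye [0.4968 0.0122] s0 0.1425 dist 0.0008 to ball centre 0.1891 z 0.207 F [ 2.9   0.45 -6.55] t 11.8
1 [-0.0007 -0.0042  0.0003] -0.1 [0.4988 0.0159]
```

```bash
python3 -m jog '[[0,0,0.0006,0,0,0,0],[0,0,0.0012,0,0,0,0],[0,0,0.0012,0,0,0,0]]';  python3 -m jog '[[0.0007,0,0,0,0,0,0],[0.0007,0,0,0,0,0,0]]'; python3 -c "
from h import *
path(step=.004,n=1)" 2>/dev/null
```

```text
time_s: 12.18
eef_pos: [0.4973, 0.0109, 0.2058]
eef_rot: [-0.0, 0.943, -0.332, 0.0]
force: [2.2, -1.3, -3.4]
finger_gap: 0.159
grip_force: 30.0
time_s: 12.42
eef_pos: [0.4972, 0.0105, 0.2056]
eef_rot: [0.0, 0.943, -0.332, -0.001]
force: [1.3, 0.3, -2.6]
finger_gap: 0.156
grip_force: 30.0
eye [0.4961 0.0114] s0 0.1415 dist 0.0008 to ball centre 0.1901 z 0.2056 F [ 1.28  0.33 -2.62] t 12.43
1 [-0.0007 -0.0042 -0.0011] -0.1 [0.4982 0.0151]
```

```bash
python3 -m jog '[[0,-0.003,0,0,0,0,0],[0,-0.006,0,0,0,0,0],[0,-0.009,0,0,0,0,0],[0,-0.012,0,0,0,0,0],[0,-0.015,0,0,0,0,0],[0,-0.015,0,0,0,0,0]]'; python3 -c "
from h import *
path(step=.004,n=1)" 2>/dev/null
```

```text
time_s: 13.18
eef_pos: [0.5074, 0.0222, 0.2057]
eef_rot: [-0.0, 0.943, -0.332, -0.0]
force: [-0.0, 0.0, -3.4]
finger_gap: 0.16
grip_force: 30.0
eye [0.5062 0.0231] s0 0.1565 dist 0.0013 to ball centre 0.1751 z 0.2057 F [-0.02  0.04 -3.41] t 13.18
1 [-0.0013 -0.0038 -0.001 ] -0.0 [0.5076 0.0268]
```

```bash
python3 -m jog '[[-0.0003,-0.004,0,0,0,0,0],[-0.0006,-0.008,0,0,0,0,0],[-0.0006,-0.012,0,0,0,0,0],[-0.0006,-0.016,0,0,0,0,0],[-0.0006,-0.020,0,0,0,0,0],[-0.0006,-0.024,0,0,0,0,0],[-0.0006,-0.028,0,0,0,0,0],[-0.0006,-0.028,0,0,0,0,0]]'; python3 -c "
from h import *
path(step=.004,n=1)" 2>/dev/null
```

```text
time_s: 14.18
eef_pos: [0.5247, 0.0445, 0.2058]
eef_rot: [-0.0, 0.943, -0.332, 0.0]
force: [0.8, -0.4, -3.3]
finger_gap: 0.159
grip_force: 30.0
eye [0.5236 0.0454] s0 0.185 dist 0.0009 to ball centre 0.1466 z 0.2058 F [ 0.8  -0.42 -3.32] t 14.18
1 [-0.0009 -0.004  -0.0009] -0.0 [0.5254 0.0491]
```

```bash
python3 -m jog '[[0,-0.004,0,0,0,0,0],[0,-0.008,0,0,0,0,0],[0,-0.012,0,0,0,0,0],[0,-0.016,0,0,0,0,0],[0,-0.020,0,0,0,0,0],[0,-0.024,0,0,0,0,0],[0,-0.028,0,0,0,0,0],[0,-0.032,0,0,0,0,0],[0,-0.032,0,0,0,0,0]]'; python3 -c "
from h import *
path(step=.003,zt=.2057)" 2>/dev/null
```

```text
time_s: 15.3
eef_pos: [0.5449, 0.0696, 0.2058]
eef_rot: [-0.001, 0.943, -0.332, 0.0]
force: [1.3, -0.4, -4.0]
finger_gap: 0.159
grip_force: 30.0
eye [0.5438 0.0705] s0 0.2175 dist 0.0009 to ball centre 0.1141 z 0.2058 F [ 1.25 -0.38 -3.98] t 15.3
1 [-0.0009 -0.0033  0.0001] -1.7 [0.5451 0.0736]
2 [-0.001  -0.0064  0.0001] -6.0 [0.5469 0.076 ]
3 [-0.0015 -0.0095  0.0001] -12.5 [0.5484 0.0786]
4 [-0.0024 -0.0126  0.0001] -19.3 [0.5496 0.0814]
5 [-0.0036 -0.0155  0.0001] -26.2 [0.5504 0.0843]
6 [-0.0052 -0.0182  0.0001] -33.1 [0.5509 0.0872]
7 [-0.0071 -0.0208  0.0002] -39.0 [0.551  0.0902]
8 [-0.0092 -0.023   0.0002] -42.4 [0.5508 0.0932]
9 [-0.0112 -0.0252  0.0002] -43.3 [0.5506 0.0962]
10 [-0.0133 -0.0274  0.0002] -43.3 [0.5503 0.0992]
11 [-0.0153 -0.0296  0.0002] -43.3 [0.5501 0.1022]
12 [-0.0174 -0.0318  0.0002] -43.3 [0.5499 0.1052]
```

```bash
python3 -m jog '[[0,-0.0033,0,0,0,-1.7,0],[-0.0003,-0.0064,0,0,0,-6,0],[-0.0009,-0.0095,0,0,0,-12.5,0],[-0.0018,-0.0126,0,0,0,-19.3,0],[-0.0018,-0.0126,0,0,0,-19.3,0]]'; python3 -c "
from h import *
path(step=.003,zt=.2057,n=9)" 2>/dev/null
```

```text
time_s: 15.92
eef_pos: [0.5511, 0.0806, 0.2058]
eef_rot: [-0.0, 0.985, -0.17, 0.0]
force: [1.4, -0.5, -4.2]
finger_gap: 0.153
grip_force: 30.0
eye [0.5497 0.0811] s0 0.229 dist 0.0003 to ball centre 0.1026 z 0.2058 F [ 1.39 -0.47 -4.21] t 15.93
1 [-0.0004 -0.0029  0.0001] -5.8 [0.5503 0.0838]
2 [-0.0009 -0.0061  0.0001] -12.7 [0.5508 0.0867]
3 [-0.0018 -0.0091  0.0001] -18.9 [0.551  0.0897]
4 [-0.0029 -0.0119  0.0001] -22.8 [0.5508 0.0927]
5 [-0.0042 -0.0147  0.0001] -24.0 [0.5506 0.0957]
6 [-0.0054 -0.0175  0.0001] -24.0 [0.5504 0.0987]
7 [-0.0066 -0.0202  0.0001] -24.0 [0.5501 0.1017]
8 [-0.0078 -0.0229  0.0001] -24.0 [0.5499 0.1047]
9 [-0.0091 -0.0257  0.0001] -24.0 [0.5497 0.1077]
```

```bash
python3 -m jog '[[-0.0002,-0.0029,0,0,0,-5.8,0],[-0.0006,-0.0061,0,0,0,-12.7,0],[-0.0015,-0.0091,0,0,0,-18.9,0],[-0.0026,-0.0119,0,0,0,-22.8,0],[-0.0038,-0.0147,0,0,0,-24,0],[-0.0038,-0.0147,0,0,0,-24,0]]'; python3 -c "
from h import *
path(step=.004,zt=.2057,n=2)" 2>/dev/null
```

```text
time_s: 16.68
eef_pos: [0.5524, 0.0956, 0.2058]
eef_rot: [-0.0, 0.999, 0.038, 0.0]
force: [1.5, 0.3, -4.4]
finger_gap: 0.153
grip_force: 30.0
eye [0.551  0.0955] s0 0.244 dist 0.0004 to ball centre 0.0876 z 0.2058 F [ 1.49  0.3  -4.41] t 16.68
1 [-0.0003 -0.0042  0.0001] -0.1 [0.5503 0.0997]
2 [-0.0003 -0.0082  0.0001] -0.1 [0.55   0.1037]
```

```bash
python3 -m jog '[[0.0004,-0.004,0,0,0,0,0],[0.0004,-0.008,0,0,0,0,0],[0.0004,-0.012,0,0,0,0,0],[0.0004,-0.016,0,0,0,0,0],[0.0004,-0.021,0,0,0,0,0],[0.0004,-0.026,0,0,0,0,0],[0.0004,-0.030,0,0,0,0,0],[0.0004,-0.030,0,0,0,0,0]]'; python3 -c "
from h import *
path(step=.004,zt=.2057,n=2)" 2>/dev/null
```

```text
time_s: 17.68
eef_pos: [0.5503, 0.1261, 0.2057]
eef_rot: [-0.001, 0.999, 0.039, 0.0]
force: [1.9, 1.2, -5.3]
finger_gap: 0.161
grip_force: 30.0
eye [0.5489 0.1259] s0 0.2745 dist 0.0007 to ball centre 0.0571 z 0.2057 F [ 1.93  1.23 -5.25] t 17.68
1 [-0.0006 -0.0042  0.    ] 0.0 [0.5479 0.1301]
2 [-0.0006 -0.0082  0.    ] 0.0 [0.5476 0.1341]
```

```bash
python3 -m jog '[[0.0004,0,0.0008,0,0,0,0],[0.0004,-0.005,0.0008,0,0,0,0],[0.0004,-0.010,0.0008,0,0,0,0],[0.0004,-0.015,0.0008,0,0,0,0],[0.0004,-0.020,0.0008,0,0,0,0],[0.0004,-0.025,0.0008,0,0,0,0],[0.0004,-0.030,0.0008,0,0,0,0],[0.0004,-0.030,0.0008,0,0,0,0]]'; python3 -c "
from h import *
path(step=.004,zt=.2057,n=2)" 2>/dev/null
```

```text
time_s: 18.68
eef_pos: [0.5481, 0.1557, 0.2049]
eef_rot: [-0.0, 0.999, 0.039, -0.0]
force: [0.4, 1.0, -4.4]
finger_gap: 0.152
grip_force: 30.0
eye [0.5467 0.1555] s0 0.304 dist 0.0008 to ball centre 0.0276 z 0.2049 F [ 0.39  0.96 -4.41] t 18.68
1 [-0.0007 -0.004  -0.0008] 0.0 [0.5456 0.1595]
2 [-0.0007 -0.008  -0.0008] 0.0 [0.5453 0.1635]
```

```bash
python3 -m jog '[[0,-0.003,0,0,0,0,0],[0,-0.006,0,0,0,0,0],[0,-0.009,0,0,0,0,0],[0,-0.009,0,0,0,0,0]]'; python3 -m jog '[[0,-0.001,0,0,0,0,0],[0,-0.0015,0,0,0,0,0],[0,-0.0015,0,0,0,0,0]]'
```

```text
time_s: 19.18
eef_pos: [0.5476, 0.1644, 0.2049]
eef_rot: [-0.0, 0.999, 0.039, 0.0]
force: [1.0, 0.1, -4.7]
finger_gap: 0.157
grip_force: 30.0
time_s: 19.55
eef_pos: [0.5475, 0.1649, 0.2049]
eef_rot: [0.001, 0.999, 0.039, -0.0]
force: [0.9, -2.8, -4.5]
finger_gap: 0.158
grip_force: 30.0
```

```bash
python3 -m jog '[[0,-0.001,0,0,0,0,0],[0,-0.001,0,0,0,0,0]]'
```

```text
time_s: 19.8
eef_pos: [0.5475, 0.1653, 0.2049]
eef_rot: [0.001, 0.999, 0.039, -0.0]
force: [1.7, -4.8, -3.5]
finger_gap: 0.157
grip_force: 30.0
```

```bash
python3 -m jog '[[0,-0.0007,0,0,0,0,0],[0,-0.0014,0,0,0,0,0],[0,-0.0014,0,0,0,0,0]]'
```

```text
time_s: 20.18
eef_pos: [0.5475, 0.1656, 0.2049]
eef_rot: [0.002, 0.999, 0.04, -0.0]
force: [0.3, -8.7, -4.1]
finger_gap: 0.159
grip_force: 30.1
```

8.7 N; hold briefly, then ease off to about 1 N and lower so the weight rests on the rod.

```bash
python3 -m jog '[[0,0,0,0,0,0,0],[0,0,0,0,0,0,0],[0,0,0,0,0,0,0],[0,0,0,0,0,0,0]]'; python3 -m jog '[[0,0.002,0,0,0,0,0],[0,0.0034,0,0,0,0,0],[0,0.0034,0.0006,0,0,0,0],[0,0.0034,0.0012,0,0,0,0],[0,0.0034,0.0012,0,0,0,0]]'
```

```text
time_s: 20.68
eef_pos: [0.5475, 0.1656, 0.205]
eef_rot: [0.002, 0.999, 0.04, -0.0]
force: [1.0, -8.3, -4.1]
finger_gap: 0.159
grip_force: 30.1
time_s: 21.3
eef_pos: [0.5475, 0.165, 0.2037]
eef_rot: [-0.0, 0.999, 0.039, 0.0]
force: [0.1, -0.4, -4.0]
finger_gap: 0.155
grip_force: 30.0
```

```bash
python3 -m jog '[[0,0,0.0005,0,0,0,0],[0,0,0.001,0,0,0,0],[0,0,0.001,0,0,0,0]]'; python3 -m jog '[[0,0,0.0005,0,0,0,0],[0,0,0.001,0,0,0,0],[0,0,0.001,0,0,0,0]]'
```

```text
time_s: 21.68
eef_pos: [0.5473, 0.1646, 0.2026]
eef_rot: [-0.0, 0.999, 0.039, -0.0]
force: [-0.0, 0.1, -4.3]
finger_gap: 0.159
grip_force: 30.0
time_s: 22.05
eef_pos: [0.5476, 0.1645, 0.2017]
eef_rot: [-0.0, 0.999, 0.039, 0.0]
force: [-0.3, -0.0, -3.5]
finger_gap: 0.158
grip_force: 30.0
```

```bash
python3 -m jog '[[0,0,0.0005,0,0,0,0],[0,0,0.0005,0,0,0,0]]'; python3 -m jog '[[0,0,0.0005,0,0,0,0],[0,0,0.0005,0,0,0,0]]'
```

```text
time_s: 22.3
eef_pos: [0.5478, 0.1645, 0.2013]
eef_rot: [-0.0, 0.999, 0.039, 0.0]
force: [0.1, -0.5, -3.1]
finger_gap: 0.156
grip_force: 30.0
time_s: 22.55
eef_pos: [0.548, 0.1645, 0.201]
eef_rot: [-0.0, 0.999, 0.039, 0.0]
force: [1.5, 0.4, -2.3]
finger_gap: 0.158
grip_force: 30.0
```

```bash
python3 -m jog '[[0.0004,-0.0005,0.0003,0,0,0,0],[0.0004,-0.0008,0.0003,0,0,0,0],[0.0004,-0.0008,0.0003,0,0,0,0]]'; python3 -m jog '[[0,0,0,0,0,0,0.22],[0,0,0,0,0,0,0.3],[0,0,0,0,0,0,0.4],[0,0,0,0,0,0,0.4],[0,0,0,0,0,0,0.4]]'; python3 -m jog '[[0,0,-0.01,0,0,0,0.4],[0,0,-0.03,0,0,0,0.4],[0,0,-0.06,0,0,0,0.4],[0,0,-0.09,0,0,0,0.4],[0,0,-0.1,0,0,0,0.4],[0,0,-0.1,0,0,0,0.4]]'; python3 - <<'E'
from h import *
c=snap('scene','s4');f=c['frame'];cv2.imwrite('pics/c7.png',cv2.resize(f[110:210,330:430],None,fx=6,fy=6,interpolation=cv2.INTER_CUBIC))
E
```

```text
time_s: 22.92
eef_pos: [0.5482, 0.165, 0.2006]
eef_rot: [0.0, 0.999, 0.039, 0.0]
force: [0.9, -1.3, -1.3]
finger_gap: 0.156
grip_force: 30.0
time_s: 23.55
eef_pos: [0.5478, 0.1654, 0.2005]
eef_rot: [-0.0, 0.999, 0.039, -0.0]
force: [1.0, -0.4, -0.6]
finger_gap: 0.395
grip_force: 0.0
time_s: 24.3
eef_pos: [0.548, 0.1654, 0.301]
eef_rot: [-0.0, 0.999, 0.039, 0.001]
force: [0.5, -0.2, -0.6]
finger_gap: 0.399
grip_force: 0.0
```

View pics/c7.png

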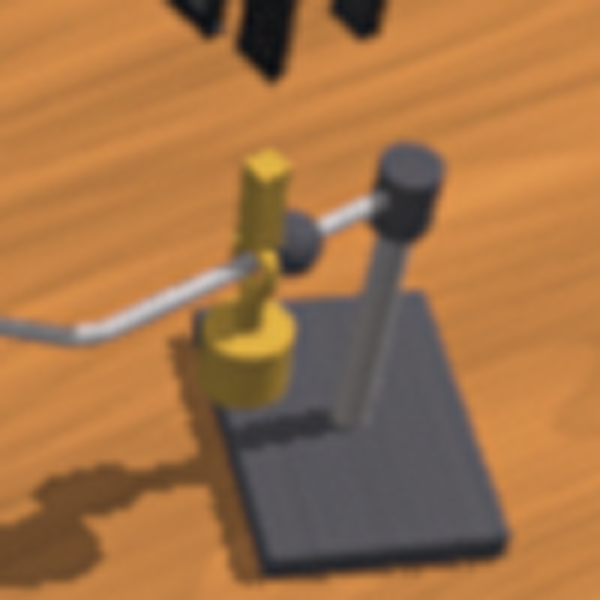

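c7 shows the runner hanging on the third leg with its eye, at about scene (374,154), touching the ball at (379,150). The gripper is clear. One last check for stillness and gap.

```bash
python3 -m jog '[[0,0,-0.1,0,0,0,0.4],[0,0,-0.1,0,0,0,0.4],[0,0,-0.1,0,0,0,0.4],[0,0,-0.1,0,0,0,0.4],[0,0,-0.1,0,0,0,0.4],[0,0,-0.1,0,0,0,0.4],[0,0,-0.1,0,0,0,0.4],[0,0,-0.1,0,0,0,0.4]]' | head -1; python3 - <<'E'
from h import *
s4=load('s4');c=snap('scene','s5')
for k in(s4,c):
    X,col=cl(k,350,400,130,185); r=col[:,2]-col[:,0]
    br=(r>60)&(np.hypot(X[:,0]-.547,X[:,1]-.165)<.03)&(X[:,2]>.07)
    for a,b in((.09,.12),(.125,.132),(.18,.205),(.207,.225)):
        m=br&(X[:,2]>a)&(X[:,2]<b);print(a,m.sum(),X[m].mean(0).round(4))
    m=(r<30)&(abs(X[:,1]-.182)<.015)&(abs(X[:,0]-.545)<.02)&(X[:,2]>.145)&(X[:,2]<.18)
    print('ball',m.sum(),X[m].mean(0).round(4),X[m].min(0).round(4),X[m].max(0).round(4))
print(np.abs(s4['frame'][135:185,355:385].astype(int)-c['frame'][135:185,355:385]).mean())
E
```

```text
time_s: 25.35
0.09 110 [0.5595 0.1564 0.1075]
0.125 27 [0.5563 0.1632 0.1263]
0.18 62 [0.5466 0.1609 0.1935]
0.207 29 [0.544  0.1637 0.2088]
ball 53 [0.5533 0.1793 0.1688] [0.5456 0.1708 0.1601] [0.5613 0.1967 0.1793]
0.09 115 [0.5589 0.1569 0.1087]
0.125 23 [0.5542 0.1617 0.1273]
0.18 62 [0.5467 0.1609 0.1936]
0.207 30 [0.5434 0.1631 0.2091]
ball 53 [0.5536 0.1786 0.1689] [0.5444 0.1696 0.1575] [0.5604 0.1948 0.179 ]
3.4146666666666667
```

```bash
python3 -c "
from station import robot
print(robot.job_done())"
```

```text
the job is handed in; nothing more can be done
None
```

I handed the job in at about 25 s. The brass runner was threaded, slid round both bends, pressed on the stop ball at about 8.5 N, and released; it hangs still with its eye against the ball in the last pictures. The judge's result was not shown to me.

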